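Rivet a spectacle hinge home with the mallet

ROBOT

A 6-joint arm with a two-finger parallel gripper is mounted at the origin on the work surface. World frame = base frame: x ahead of the robot, y to its left, z up, the work surface at z = 0. Lengths are in m, angles in rad, forces in N, time in s.
With the tool pointing down it reaches from about 0.275 to 0.75 m from the base axis. Payload 10.2 kg.
Tool frame: the origin (TCP) lies midway between the tips of the shut fingers; the grasp point (between the pads) lies 19 mm behind it; z points along the fingers, y is the direction in which the jaws open and shut (so a half turn about z gives the same grasp; the last joint's range is limited). The gripper opens to 85 mm and grips with 20 to 120 N. Pads are 22 mm wide; open, the fingers measure 114 mm over their backs; the gripper's body (76 mm by 85 mm) begins 54 mm behind the grasp point. The pads swing forward as they close: fully open they stand 13 mm farther back than shut.
Start: joints at [1.103, 0.313, 1.498, -0, 1.331, -0.223], TCP at [0.127, 0.509, 0.231] pointing down, gripper open.
Joint ranges: [-2.94, 2.94], [-0.97, 2.17], [0.19, 2.56], [-1.23, 4.37], [0.02, 3.11], [-2.88, 2.88]. Speed limits (rad/s): [2.39, 2.39, 3.01, 3.14, 3.14, 3.14].

INTERFACE

Orientations are given as [roll, pitch, yaw] about the fixed x, y, z axes, in that order (R = Rz(yaw) Ry(pitch) Rx(roll)).
In Python, from station import arm, kinematics, status, get_image gives the robot as it stands. Calls block until the motion is done:
- arm.goto(position, orientation): joint-space move of the TCP to a pose.
- arm.movel(position, rotation=None, velocity=0.15): straight line of the TCP; rotation=None keeps the orientation; velocity is the mean speed in m/s.
- arm.move_joints(angles): joint-space move.
- arm.set_gripper(opening, strength=None): finger opening in m; strength is the grip in N (None keeps the last); returns when the fingers have stopped.
- arm.dwell(seconds).
- kinematics.solve_ik(position, orientation): joint angles nearest the present ones, or None.
- status.read_state(): the state.
- get_image(name): name is "scene" or "side" or "wrist"; returns a dict with "color" (400x640x3 uint8, blue, green, red), "range_z" (400x640 float32, m along the optical axis (not along the pixel's ray), 0 where there is no reading), "fx", "fy", "cx", "cy" (pixels), "R" (3x3) and "t" (3): a world point X has camera coordinates R X + t. Camera axes: x right, y down, z forward; pixel columns grow to the right and rows downward; lengths in m; the calibration is good to about 2 mm. A picture is of the moment at which its call begins.
A pose or a line that the arm cannot do raises arm.PlanningError and nothing moves.
- arm.close_job(): hands the job in, once; it reports no verdict.
The state is a dict: "time": time; "qpos": joint angles; "joint_vel": joint speeds; "tau": joint torques, N m; "tool_pos": TCP position; "ee_rot": TCP orientation; "contact_force": force on the tool from outside, world axes, zero at the start; "moment": the same for the moment, N m; "opening": finger opening in m.
Only numpy, scipy, OpenCV 4.12 (cv2) and the standard library are available. Lean on these libraries where they do the work, as an engineer would, in place of code of your own. Each camera call takes 0.05 s, during which the arm holds its last target. There are 200 camera calls.

TASK

One hinge of the donated spectacle front in the riveting stand still stands proud on its rivets. Push the loaded carriage fully home under the sprung punch, then pick up the wooden mallet and strike the punch down smartly with it so that the hinge is driven fully home, hitting the punch with nothing but the mallet. Let the punch spring back, stand the mallet back on its rubber mat as it stood, on its striking face, and leave the carriage home and the other things on the table alone.

Things in the scene. Friction and masses are not known exactly. Their poses are not given: they have to be found in the camera images.
- stand: Riveting stand, fixed: grey base 285 x 116 x 20 mm, grey column with an arm over the base, steel punch upright in the arm's end. Origin on the table under the punch axis; x points from punch to column, z up. Base: x -195 to 90, y -69 to 47 mm. Column: x 30 to 78 mm. Arm: x -22 to 78, y -20 to 20 mm, heights 80 to 116 mm; guide bush on it to 128 mm.
- punch_top (a point): Centre of the flat round top of the steel punch head, 36 mm in diameter, 18 mm thick, its top 168 mm above the table at rest. The punch is free to slide straight down 16 mm against its return spring (about 2.5 N at first touch, 6 N at the bottom) and springs back up when released. Strike it at about 0.15 m/s or faster; a slow press is not a blow.
- punch (a joint): How far the punch is driven down, m: 0 at rest, 0.016 at its stop. With the carriage home its nose meets the proud hinge at 0.009 and has it fully home at 0.015.
- carriage (a joint): How far the carriage is drawn out, m: 0 is home against its stop (the hinge is then exactly under the punch), 0.050 is fully out. It slides along the stand's x axis, inwards is +x (towards the column). It rubs with about 3 N and stays where it is left. It counts as home within 3 mm.
- carriage_post (a point): The carriage's upright black hand post, 16 mm in diameter, at the carriage's outer end (away from the column). This point: on its axis, 60 mm above the table; post top 78 mm, plate at its foot 32 mm above the table. The plate ends 14 mm beyond the axis. Moves with the carriage; when home it is at stand x -162, y -11 mm. Push it from its outer side, or grip it.
- hinge (a joint): How far the small steel hinge (13 x 9 mm, on the column-side end of the spectacle front) has been driven down on its rivets, m: 0 proud, 0.006 fully home (0.0048 counts). It resists with about 8 N and stays where it is driven; punch and hinge together take about 15 N. The punch sets it only with the carriage home.
- mallet_head (a point): Centre of the head of the wooden mallet (0.24 to 0.38 kg): a barrel 84 mm long, 54 mm in diameter at its two flat striking faces, 60 mm at the middle. It stands on one face on the mat, so this point is 42 mm above that face. z up along the barrel; the handle runs from it along -x.
- mallet_grip (a point): Grip point on the mallet's handle, on its centre line, 60 mm from the head's axis, 42 mm above the face it stands on. The handle is level, 20 mm wide (y), 24 mm high (z), and runs along x from 25 to 155 mm from the head's axis. Same axes as the head, which lies towards +x from here. A firm grip (80 N or more) keeps the mallet from turning when it strikes.
- mat_centre (a point): Centre of the top of the fixed black rubber mat, 180 (x) x 140 (y) mm, 4 mm thick; the mallet head stands on it.
- case: Bystander: closed black spectacle case, 62 x 162 x 41 mm, loose.
- spectacles: Bystander: folded pair of spectacles standing on its rims, 142 x 27 x 45 mm, loose.
- lens_tray: Bystander: open grey plastic tray with loose lenses, 100 x 160 x 30 mm.
Not all that is in view belongs to the job. Of the things shaped like the part that bears mat_centre, the black one is meant.

How it is judged:
By the outcome, as a careful person would: the job done as asked, in the order asked, and still so for the second after the job is handed in, with the robot touching nothing.
It also fails if it takes over 64 s, if anything falls off the work surface, if the arm or the gripper's body presses on something with over 40 N, if the wrist force passes 120 N, or if a joint passes its speed limit or range.

## Working session

There is one attempt and no reset: what is moved stays moved. The work goes in short steps, each a Python script; the robot and the scene stay as the last script left them, time stands still between calls to the robot, and variables do not carry over. Pictures are saved under pics/ and viewed, about 8 in all and at most 12, crops included, and the job is handed in when it is done.

```bash
ls; mkdir -p pics; python3 - <<'E'
from station import arm, kinematics, status, get_image
import cv2,numpy as np
for n in("scene","side"):
    im=get_image(n); cv2.imwrite(f"pics/{n}0.png",im["color"]); np.savez(f"pics/{n}0.npz",**im)
    print(n,im["fx"],im["cx"],im["cy"],im["R"].round(3).tolist(),im["t"].round(3).tolist(), (im["range_z"]>0).mean())
print(status.read_state())
E
```

```text
pics
scene 373.34302713490933 314.64529751012674 201.78166704229176 [[0.727, 0.686, -0.015], [0.578, -0.625, -0.524], [-0.369, 0.373, -0.851]] [-0.301, -0.274, 1.275] 0.9959609375
side 461.1778741679291 317.39104717125286 193.3309136272837 [[0.963, -0.268, -0.017], [-0.211, -0.716, -0.665], [0.166, 0.644, -0.747]] [-0.483, 0.131, 1.331] 0.99621484375
{'time': 0.1, 'qpos': array([ 1.10260503e+00,  3.13400707e-01,  1.49833008e+00, -4.03514983e-05,
        1.33100432e+00, -2.23414466e-01]), 'joint_vel': array([-0.00031797,  0.00040054, -0.0018542 ,  0.00242954,  0.00052767,
       -0.00114896]), 'tau': array([ 7.56694863e-04, -4.12903798e+01, -2.60140014e+01, -2.39184428e-04,
        3.09442097e-03,  9.62548057e-06]), 'tool_pos': array([0.12715517, 0.50914081, 0.23080058]), 'ee_rot': array([-3.14046991e+00, -2.14909781e-04,  2.89682531e+00]), 'contact_force': array([-0.07113112,  0.4379174 , -0.40032935]), 'moment': array([ 0.05419604,  0.00496355, -0.03481246]), 'opening': 0.08543471703474187}
```

View pics/scene0.png

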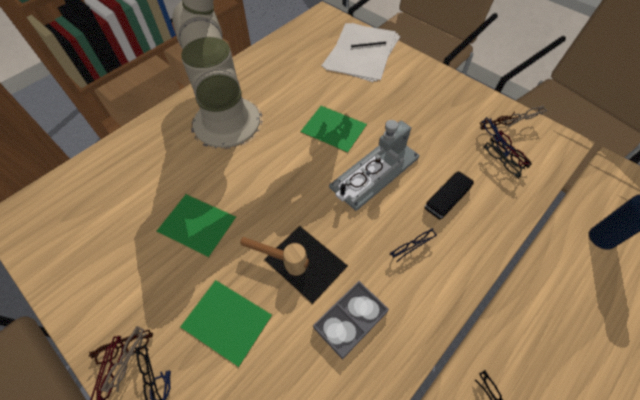

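View pics/side0.png

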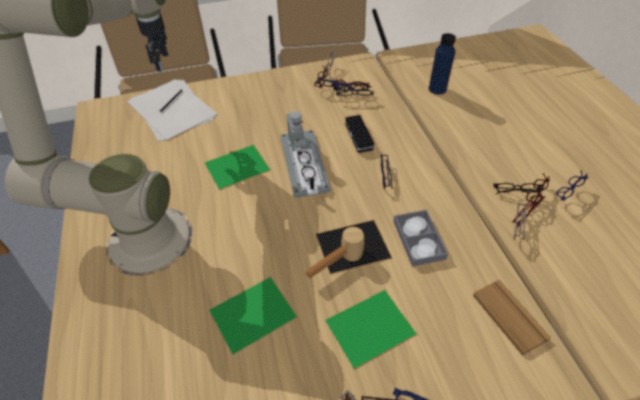

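Scene: the mallet head is at about (295,258) on the black mat (306,263). Decoy mats are green, at (335,128), (197,224) and (227,322). The stand is at (375,175) with the punch at about (392,128), and the black post is at about (343,190). Bystanders are the case (450,195), the spectacles (413,243) and the tray (350,320). Next I'll measure with depth and colour.

```bash
cat > h.py <<'E'
import numpy as np,cv2
def cloud(im):
    z=im["range_z"].astype(float); v,u=np.mgrid[:400,:640]
    c=np.stack([(u-im["cx"])/im["fx"]*z,(v-im["cy"])/im["fy"]*z,z],-1)
    P=(c-im["t"])@im["R"]; P[z==0]=np.nan
    return P
def cast(im,uv,h):
    d=np.array([(uv[0]-im["cx"])/im["fx"],(uv[1]-im["cy"])/im["fy"],1])@im["R"]
    o=-im["R"].T@im["t"]; return o+d*(h-o[2])/d[2]
def proj(im,X):
    c=im["R"]@np.asarray(X)+im["t"]; return np.array([im["fx"]*c[0]/c[2]+im["cx"],im["fy"]*c[1]/c[2]+im["cy"]])
E
python3 - <<'E'
from h import *
for n,bx in(("scene",dict(mal=(235,215,350,305),st=(325,110,425,212))),("side",dict(mal=(300,215,395,280),st=(275,105,335,200)))):
    im=dict(np.load(f"pics/{n}0.npz")); P=cloud(im); C=im["color"].astype(int)
    hsv=cv2.cvtColor(im["color"],cv2.COLOR_BGR2HSV)
    def box(k):
        m=np.zeros((400,640),bool); a,b,c,d=bx[k]; m[b:d,a:c]=1; return m
    def rep(l,m):
        if m.sum()<3: print(n,l,m.sum()); return
        q=P[m]; print(n,l,m.sum(),"med",np.median(q,0).round(4),"mid",((np.percentile(q,2,0)+np.percentile(q,98,0))/2).round(4),np.ptp(q,0).round(3))
    Z=P[...,2]; b=box("mal")
    rep("head top",b&(Z>.08)&(Z<.1))
    hm=b&(Z>.047)&(Z<.066)&(hsv[...,1]>90)
    rep("handle",hm)
    # mat
    m=b&(C.max(-1)<45)&(Z<.02)
    cn=max(cv2.findContours(m.astype(np.uint8),0,2)[0],key=cv2.contourArea)
    pts=np.array([cast(im,p[0],.004)[:2] for p in cn],np.float32)
    print("mat",cv2.minAreaRect(pts))
    b=box("st")
    rep("punch",b&(Z>.160)&(Z<.18)); rep("arm top",b&(Z>.108)&(Z<.124))
    m=b&(Z>.012)&(Z<.026)&(hsv[...,1]<70)
    pts=P[m][:,:2].astype(np.float32); print("base",cv2.minAreaRect(pts),m.sum())
    rep("post",b&(Z>.045)&(Z<.09)&(C.max(-1)<70))
    rep("posttop",b&(Z>.066)&(Z<.085))
    s=3
    for k in bx:
        a,bb,c,d=bx[k]; cv2.imwrite(f"pics/{n}_{k}.png",cv2.resize(im["color"][bb-5:d+5,a-5:c+5],None,fx=4,fy=4,interpolation=2))
a=[cv2.resize(cv2.imread(f"pics/{n}_{k}.png"),(400,300)) for n in("scene","side") for k in("mal","st")]
cv2.imwrite("pics/mont.png",np.vstack([np.hstack(a[:2]),np.hstack(a[2:])]))
E
```

```text
scene head top 381 med [ 0.5452 -0.2118  0.0879] mid [ 0.5445 -0.2112  0.0861] [0.054 0.054 0.013]
scene handle 445 med [ 0.4737 -0.2416  0.0572] mid [ 0.49   -0.2346  0.0562] [0.175 0.089 0.019]
mat ((0.5549477338790894, -0.18669894337654114), (0.1741591989994049, 0.13391587138175964), 0.42731162905693054)
scene punch 113 med [0.4983 0.221  0.1681] mid [0.4977 0.2232 0.1667] [0.035 0.036 0.011]
scene arm top 271 med [0.5083 0.2591 0.116 ] mid [0.5022 0.2514 0.1156] [0.046 0.1   0.016]
base ((0.5048984289169312, 0.16477397084236145), (0.2981790602207184, 0.11574790626764297), 85.95008087158203) 1081
scene post 134 med [0.5152 0.2544 0.0651] mid [0.5077 0.1544 0.067 ] [0.035 0.269 0.044]
scene posttop 71 med [0.5012 0.2054 0.0758] mid [0.5041 0.1595 0.0752] [0.047 0.276 0.019]
side head top 298 med [ 0.5416 -0.2134  0.0868] mid [ 0.5419 -0.2118  0.0861] [0.053 0.056 0.013]
side handle 432 med [ 0.4704 -0.2433  0.0564] mid [ 0.48   -0.2466  0.0559] [0.168 0.071 0.018]
mat ((0.5528056621551514, -0.18784424662590027), (0.168073371052742, 0.13001063466072083), 0.5801653265953064)
side punch 84 med [0.4949 0.2211 0.1665] mid [0.4955 0.2226 0.1655] [0.035 0.039 0.011]
side arm top 116 med [0.4864 0.2159 0.1145] mid [0.4963 0.249  0.1156] [0.045 0.105 0.016]
base ((0.5027357339859009, 0.16190427541732788), (0.297235906124115, 0.11654552817344666), 85.8278579711914) 897
side post 26 med [0.4912 0.0249 0.0682] mid [0.4917 0.0243 0.063 ] [0.01  0.008 0.034]
side posttop 51 med [0.4905 0.0305 0.0757] mid [0.4927 0.1555 0.0758] [0.035 0.276 0.018]
```

View pics/mont.png

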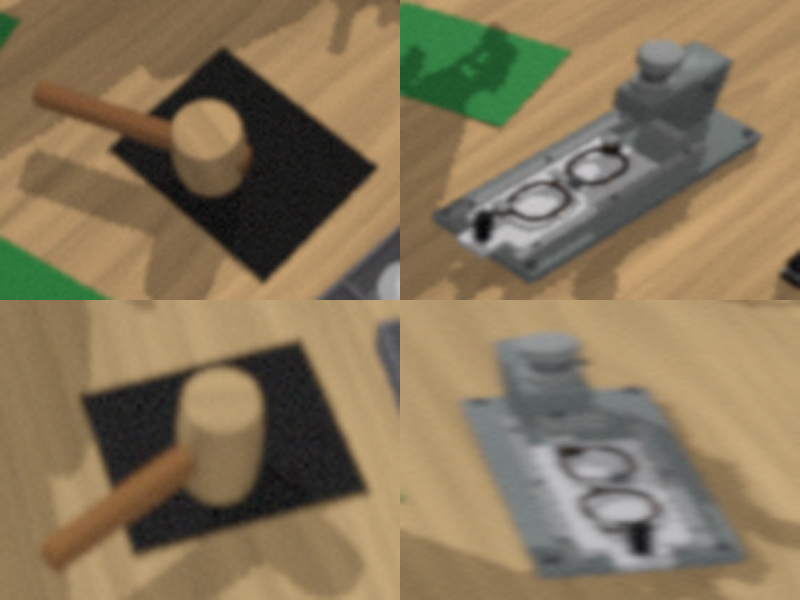

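The crops confirm my choices: the mallet stands on the black mat, and the stand has its steel punch with the black post at its outer end, carriage drawn out about 30 mm. The stand axis comes out at about 86°. The punch is at (0.4965, 0.2225) with z 0.168 as given, so the home post should be at about (0.496, 0.060). Next I'll push it in, watching the force.

```bash
python3 - <<'E'
from station import arm, kinematics, status, get_image
from h import *
# refine mallet handle line from stored clouds
for n,bx in(("scene",(235,215,350,305)),("side",(300,215,395,280))):
    im=dict(np.load(f"pics/{n}0.npz")); P=cloud(im); a,b,c,d=bx; Q=P[b:d,a:c].reshape(-1,3)
    H=np.array([.543,-.2115]); r=np.linalg.norm(Q[:,:2]-H,axis=1)
    q=Q[(Q[:,2]>.05)&(Q[:,2]<.064)&(r>.045)&(r<.17)&(Q[:,0]<.52)]
    l=cv2.fitLine(q[:,:2].astype(np.float32),2,0,.01,.01).ravel(); s=np.sign(l[0]); v=l[:2]*s; p=l[2:]
    print(n,len(q),"angle",np.arctan2(v[1],v[0]),"head off line",np.cross(v,H-p),"top z",np.median(q[:,2]),"rmax",r[(Q[:,2]>.05)&(Q[:,2]<.064)&(Q[:,0]<.52)&(r<.2)].max())
R=[np.pi,0,np.pi/2]
p=status.read_state()["tool_pos"]
arm.movel([p[0],p[1],.33],velocity=.3)
arm.set_gripper(0.0,60)
arm.goto([.490,-.035,.25],R)
arm.movel([.490,-.035,.048],velocity=.25)
f0=status.read_state()["contact_force"]; print("f0",f0)
y=-.035; d=np.array([.071,.997])
arm.movel([.4915,-.012,.048],velocity=.1)
y=-.012
while y<.055:
    y+=.003; arm.movel([.4915+(y+.012)*.071,y,.048],velocity=.06)
    s=status.read_state(); f=s["contact_force"]-f0
    print(round(y,4),s["tool_pos"].round(4),f.round(1))
    if -f[1]>14: break
print(s["time"])
E
```

```text
scene 302 angle 0.39478412 head off line 0.0006974812723333224 top z 0.057302405100203756 rmax 0.15173936154515613
side 289 angle 0.3910249 head off line 0.0015197760047073045 top z 0.05651387296409219 rmax 0.15556339500245872
f0 [-0.28556527 -0.35008221  0.11430648]
-0.009 [ 0.4917 -0.0092  0.0481] [ 0.2  0.4 -0.4]
-0.006 [ 0.4919 -0.006   0.048 ] [-0.4  1.7 -0.2]
-0.003 [ 0.4921 -0.0028  0.048 ] [-0.   0.7 -0.3]
-0.0 [4.924e-01 2.000e-04 4.800e-02] [0.2 0.2 0.8]
0.003 [0.4926 0.0032 0.048 ] [ 0.2  0.1 -0.2]
0.006 [0.4928 0.0062 0.048 ] [0.5 0.  0.2]
0.009 [0.493  0.0092 0.048 ] [ 1.  -0.8 -0.5]
0.012 [0.4932 0.0121 0.048 ] [ 0.5  0.2 -0.5]
0.015 [0.4934 0.0152 0.048 ] [-0.3  0.6 -0.4]
0.018 [0.4936 0.0182 0.048 ] [ 0.6  0.1 -0.1]
0.021 [0.4938 0.0213 0.048 ] [0.8 0.7 0.1]
0.024 [0.494  0.0243 0.048 ] [0.2 0.1 0.3]
0.027 [0.4943 0.0273 0.048 ] [ 0.3 -0.1 -0. ]
0.03 [0.4945 0.0303 0.048 ] [1.  0.2 0.6]
0.033 [0.4947 0.0333 0.048 ] [-0.   0.5  0.3]
0.036 [0.4949 0.0362 0.048 ] [-0.3  1.  -0.6]
0.039 [0.4952 0.0392 0.048 ] [-0.2 -0.  -0.1]
0.042 [0.4953 0.0422 0.048 ] [-0.1  0.  -0.2]
0.045 [0.4955 0.0439 0.048 ] [-1.9 -9.8 -0.4]
0.048 [0.4956 0.0441 0.0481] [ -5.  -30.4   1.7]
10.0333<stdin>:9: DeprecationWarning: Arrays of 2-dimensional vectors are deprecated. Use arrays of 3-dimensional vectors instead. (deprecated in NumPy 2.0)
```

```bash
python3 - <<'E'
from station import arm, kinematics, status, get_image
from h import *
arm.movel([.4935,.020,.048],velocity=.15)
arm.movel([.4935,.0,.22],velocity=.3)
a=.393; G=np.array([.4881,-.2350]); R=[np.pi,0,a]
arm.goto([*G,.16],R)
arm.set_gripper(.06,120)
ims=[get_image(n) for n in("side","wrist")]
cv2.imwrite("pics/s1.png",np.vstack([cv2.resize(ims[0]["color"][100:210,260:350],None,fx=3,fy=3,interpolation=2)[:, :270],])); cv2.imwrite("pics/w1.png",ims[1]["color"])
np.savez("pics/side1.npz",**ims[0])
P=cloud(ims[0]);C=ims[0]["color"].astype(int)
m=np.zeros((400,640),bool);m[150:200,290:330]=1
m&=(C.max(-1)<70)&(P[...,2]>.04)&(P[...,2]<.09); print("post",m.sum(),np.median(P[m],0).round(4))
W=cloud(ims[1]); Z=W[...,2]; r=np.linalg.norm(W[...,:2]-[.5435,-.212],axis=-1)
m=(Z>.082)&(Z<.092)&(r<.06); q=W[m]
if len(q)>20: print("wrist head",len(q),((np.percentile(q,2,0)+np.percentile(q,98,0))/2).round(4),np.ptp(q,0))
m=(Z>.05)&(Z<.064)&(r>.04)&(r<.15); q=W[m]
if len(q)>20: print("wrist handle",len(q),cv2.fitLine(q[:,:2].astype(np.float32),2,0,.01,.01).ravel(),q.mean(0))
print(status.read_state()["time"])
b=cv2.imread("pics/s1.png"); b=cv2.resize(b,(int(b.shape[1]*400/b.shape[0]),400)); w=cv2.resize(ims[1]["color"],(500,312)); w=cv2.copyMakeBorder(w,0,88,0,0,0)
cv2.imwrite("pics/c1.png",np.hstack([b[:, :300],w]))
E
```

```text
post 0 [nan nan nan]
wrist head 5411 [ 0.5454 -0.2093  0.0881] [0.05391744 0.05382067 0.00850875]
wrist handle 2856 [ 0.92318195  0.38436317  0.45869535 -0.24533148] [ 0.45869534 -0.24533149  0.05708415]
12.75
  return _methods._mean(a, axis=axis, dtype=dtype,
  ret = um.true_divide(
```

View pics/c1.png

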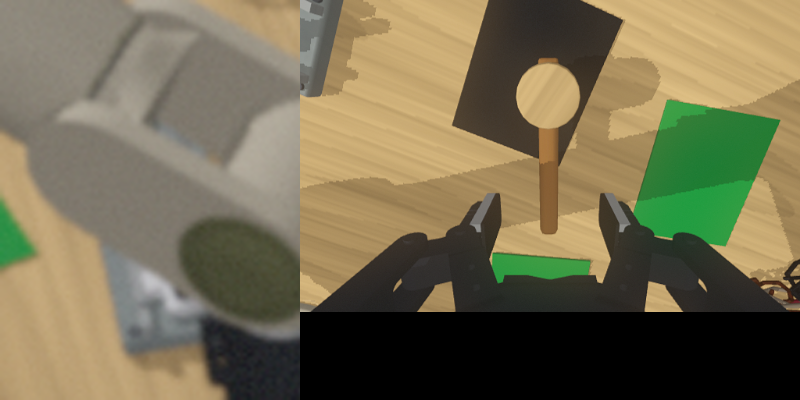

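The wrist view shows the handle centred between the jaws, with the head at crop pixel (547,97), angle 0.3945. The arm hides the carriage in the side view, so I'll check that after lifting. Grasping now.

```bash
python3 - <<'E'
from station import arm, kinematics, status, get_image
from h import *
a=.3945; G=np.array([.4891,-.2336]); R=[np.pi,0,a]
arm.movel([*G,.16],R,velocity=.1)
arm.movel([*G,.027],velocity=.15)
f0=status.read_state()["contact_force"]
arm.set_gripper(0.0,120); s=status.read_state(); print(s["opening"],s["tool_pos"],s["contact_force"]-f0)
arm.movel([*G,.30],velocity=.25)
s=status.read_state(); print(s["tool_pos"],s["contact_force"]-f0,s["moment"],s["time"])
im=get_image("scene"); np.savez("pics/scene2.npz",**im); im2=get_image("wrist"); np.savez("pics/w2.npz",**im2)
P=cloud(im);Z=P[...,2];m=np.zeros((400,640),bool);m[110:212,325:425]=1
q=P[m&(Z>.160)&(Z<.18)];print("punch",len(q),((np.percentile(q,2,0)+np.percentile(q,98,0))/2).round(4))
C=im["color"].astype(int); k=m&(C.max(-1)<60)&(Z>.045)&(Z<.09)&(P[...,1]<.1);print("post",k.sum(),np.median(P[k],0) if k.any() else 0)
a=cv2.resize(im["color"][100:220,315:435],(400,400),interpolation=2); w=cv2.resize(im2["color"],(400,250));w=cv2.copyMakeBorder(w,0,150,0,0,0)
cv2.imwrite("pics/c2.png",np.hstack([a,w]))
E
```

```text
0.01825107235470257 [ 0.48922197 -0.23362188  0.02765353] [-1.79069829  1.56516479  4.81836334]
[ 0.48870607 -0.23336414  0.29859633] [-0.90855538  0.44249306 -3.39107207] [-0.09571115  0.12107522 -0.00029184] 15.725
punch 113 [0.4982 0.2229 0.1664]
post 33 [0.50027302 0.05759034 0.0693449 ]
```

View pics/c2.png

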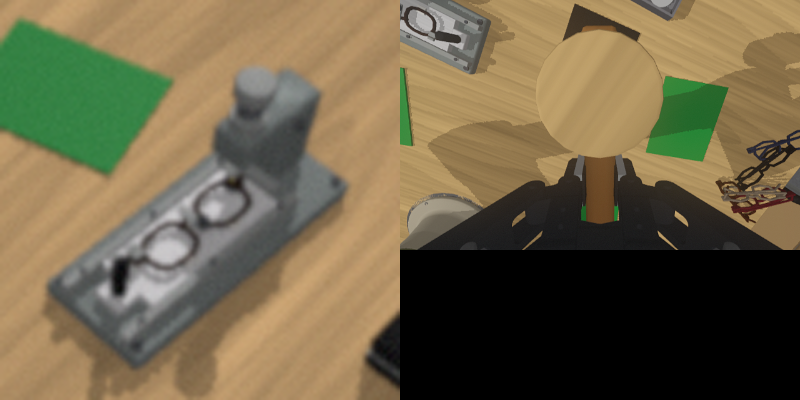

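The scene crop shows the carriage in with the post at (120,275). The measured post of (0.500, 0.058) agrees with home (0.496, 0.060). The mallet is held square in the jaws, and the weight reads about 0.34 kg. Next I'll check the head's tilt from wrist depth, move above the punch and strike.

```bash
cat > tilt.py <<'E'
from h import *
def tilt(im,tool,ang):
    W=cloud(im); Z=W[...,2]; u=np.array([np.cos(ang),np.sin(ang)])
    r=np.linalg.norm(W[...,:2]-(tool[:2]+.06*u),axis=-1)
    top=tool[2]-.0237+.084
    m=(abs(Z-top)<.01)&(r<.024); q=W[m]
    A=np.c_[(q[:,:2]-tool[:2])@np.c_[u,[-u[1],u[0]]],np.ones(len(q))]
    c=np.linalg.lstsq(A,q[:,2],rcond=None)[0]
    m=(abs(Z-top)<.01)&(r<.04); q=W[m]; mid=(np.percentile(q,1,0)+np.percentile(q,99,0))/2
    print("slopes deg",np.degrees(c[:2]).round(2),"z head top-expected",round(c@[.06,0,1]-top,4),"centre err along/lat",((mid[:2]-tool[:2])@np.c_[u,[-u[1],u[0]]]-[.06,0]).round(4))
E
python3 - <<'E'
from station import arm, kinematics, status, get_image
from tilt import *
tilt(dict(np.load("pics/w2.npz")),np.array([.48871,-.23336,.2986]),.3945)
P=np.array([.497,.2228]); a=1.2; u=np.array([np.cos(a),np.sin(a)]); G=P-.06*u; R=[np.pi,0,a]
arm.goto([*G,.30],R)
arm.movel([*G,.245],velocity=.15); arm.dwell(.2)
s=status.read_state(); print(s["tool_pos"],s["ee_rot"],s["contact_force"],s["time"],kinematics.solve_ik([*G,.17],R))
im=get_image("wrist"); np.savez("pics/w3.npz",**im); tilt(im,s["tool_pos"],a)
im=get_image("scene"); np.savez("pics/scene3.npz",**im); im2=get_image("side")
cv2.imwrite("pics/c3.png",np.hstack([cv2.resize(i[...,:],(400,400),interpolation=2) for i in(im["color"][60:220,300:460],im2["color"][60:220,220:380])]))
E
```

```text
slopes deg [-0.07  0.23] z head top-expected -0.0 centre err along/lat [0.0012 0.0002]
[0.47568555 0.16685352 0.2460053 ] [ 3.13992325e+00 -8.97635309e-04  1.19981727e+00] [-0.19860708 -0.9340044  -3.44993672] 18.025 [ 1.04690041e-01  3.24341515e-01  1.65016560e+00 -4.44089210e-16
  1.16708554e+00  4.75486368e-01]
slopes deg [ 0.04 -0.01] z head top-expected 0.0001 centre err along/lat [ 0.0008 -0.0004]
```

View pics/c3.png

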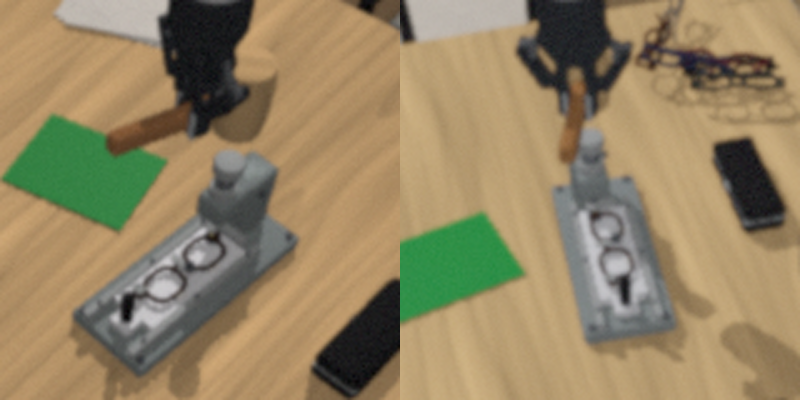

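The head hangs above the punch, level and within 1 mm. I'll confirm its offset from the punch in the same scene view, then strike.

```bash
python3 - <<'E'
from station import arm, kinematics, status, get_image
from tilt import *
im=dict(np.load("pics/scene3.npz")); P=cloud(im); Z=P[...,2]; r=np.linalg.norm(P[...,:2]-[.497,.2228],axis=-1)
for lo,hi in((.298,.314),(.160,.176)):
    q=P[(Z>lo)&(Z<hi)&(r<.05)]; mid=(np.percentile(q,2,0)+np.percentile(q,98,0))/2; print(len(q),mid,np.ptp(q,0))
    ctr=mid
if abs(ctr[:2]-[.497,.2228]).max()<.006:
    s=status.read_state(); G=np.array([.497,.2228])-.06*np.array([np.cos(1.2),np.sin(1.2)])
    arm.movel([*G,.1755],velocity=.28)
    b=status.read_state(); arm.movel([*G,.245],velocity=.25); arm.dwell(.2); e=status.read_state()
    for x in(b,e): print(x["time"],x["tool_pos"],x["ee_rot"],x["contact_force"]-s["contact_force"],x["moment"]-s["moment"])
    print("depth",.1917-b["tool_pos"][2])
    im=get_image("wrist"); tilt(im,e["tool_pos"],1.2)
    im=get_image("scene"); np.savez("pics/scene4.npz",**im)
    P=cloud(im);Z=P[...,2]; q=P[(Z>.150)&(Z<.176)&(r<.05)]; print("punch z",np.percentile(q[:,2],[50,90]))
E
```

```text
249 [0.50038081 0.22093804 0.30433049] [0.05079594 0.05333564 0.01213076]
119 [0.49808062 0.22296737 0.16594094] [0.03414065 0.03297613 0.01215892]
18.575 [0.47566417 0.16625585 0.17587619] [3.14043501e+00 6.81237466e-04 1.19968473e+00] [-1.21178139 -3.67175464  5.54393739] [-0.55658883  0.15193568  0.00195376]
19.2 [0.47473844 0.16690561 0.2437059 ] [-3.13928170e+00  1.08091861e-03  1.20013461e+00] [ 1.01682587 -0.71982517  0.11299368] [-0.03551369 -0.04096193  0.00185045]
depth 0.015823814362808553
slopes deg [3.56 0.29] z head top-expected 0.0046 centre err along/lat [-0.002  -0.0007]
punch z [0.16802475 0.17050577]
```

The blow landed, but the mallet turned 3.6° up in the grip. The face only got about 12–13 mm down, so the hinge may not be fully home. I'll level the head with the tool and strike again, a bit deeper.

```bash
cat > mp.py <<'E'
import numpy as np
from scipy.spatial.transform import Rotation as Ro
def pose(head_xy,z,a,th,d=.06):
    """TCP pose for head axis at head_xy, with level-equivalent TCP height z, tool tilted th to level the mallet"""
    u=np.array([np.cos(a),np.sin(a),0]); v=np.array([-u[1],u[0],0])
    g=np.r_[head_xy,z+.019]-d*u
    rot=Ro.from_rotvec(v*th)
    return (g-.019*rot.apply([0,0,1])).tolist(), (rot*Ro.from_euler("xyz",[np.pi,0,a])).as_euler("xyz").tolist()
E
python3 - <<'E'
from station import arm, kinematics, status, get_image
from tilt import *; from mp import pose
P=[.4975,.2228]; th=np.radians(3.56)
def go(z,v): p,r=pose(P,z,1.2,th); arm.movel(p,r,velocity=v)
def look(tag):
    arm.dwell(.15); s=status.read_state(); t=s["tool_pos"]+np.array([.019*th*np.cos(1.2),.019*th*np.sin(1.2),0])
    print(tag,s["time"],s["tool_pos"],s["ee_rot"].round(4),s["contact_force"]); tilt(get_image("wrist"),t,1.2)
go(.245,.1); look("level")
go(.1735,.2); b=status.read_state(); arm.dwell(.1); c=status.read_state()
go(.245,.25)
for x in(b,c): print(x["time"],x["tool_pos"],x["contact_force"],x["moment"])
look("after")
E
```

```text
level 19.7 [0.47525005 0.16574294 0.24492327] [-3.1413  0.0611  1.2   ] [-0.12585988  0.38337681 -3.7104753 ]
slopes deg [0.29 0.24] z head top-expected 0.001 centre err along/lat [ 0.0004 -0.0007]
20.2583 [0.47558848 0.16503513 0.17407308] [-1.30946219 -4.84128029  3.14174591] [-0.65559609  0.26154554 -0.02467423]
20.3583 [0.47562416 0.16527036 0.17410277] [-0.55344344 -3.95042544  4.05642012] [-0.7717322   0.16389668 -0.00734641]
after 20.9417 [0.47469908 0.1658156  0.2434682 ] [-3.1388  0.0633  1.2002] [-0.21609973 -0.01724655 -3.86095724]
slopes deg [3.03 0.37] z head top-expected 0.0046 centre err along/lat [-0.0017 -0.0006]
```

The mallet turned again, by 2.7°. That fits bottoming on the stop with overshoot, but could also be a stalled hinge. I'll check with a gentle, force-limited probe using the mallet: travel from first touch to hard resistance should be about 15 mm if the hinge is home. The load stays well under the 14 N needed to move the hinge.

```bash
python3 - <<'E'
from station import arm, kinematics, status, get_image
from tilt import *; from mp import pose
P=[.4975,.2228]; th=np.radians(3.56+2.9)
def go(z,v): p,r=pose(P,z,1.2,th); arm.movel(p,r,velocity=v)
def look(tag):
    arm.dwell(.15); s=status.read_state(); t=s["tool_pos"]+.019*np.array([np.sin(th)*np.cos(1.2),np.sin(th)*np.sin(1.2),np.cos(th)-1])
    print(tag,s["time"],s["tool_pos"]); tilt(get_image("wrist"),t,1.2); return s
s=look("pre"); go(.245,.1); s=look("level"); 
go(.200,.15); arm.dwell(.1)
f0=np.mean([(arm.dwell(.03),status.read_state()["contact_force"][2])[1] for _ in range(4)])
z=.198
while z>.170:
    go(z,.03); F=[];
    for _ in range(3): arm.dwell(.02); s=status.read_state(); F.append(s["contact_force"][2]-f0)
    print(round(z,4),s["tool_pos"][2].round(4),np.mean(F).round(1))
    if np.mean(F)>8.5: break
    z-=.0015 if z>.196 or (.1795<z<.191) else .001
go(.245,.2); look("after")
E
```

```text
pre 21.1417 [0.47514445 0.16577808 0.2443498 ]
slopes deg [2.47 0.28] z head top-expected 0.0048 centre err along/lat [-0.0025 -0.0004]
level 21.5917 [0.47494618 0.16486111 0.24508157]
slopes deg [0.49 0.32] z head top-expected 0.0018 centre err along/lat [-0.0033 -0.0014]
0.198 0.1981 -0.4
0.1965 0.1965 -0.7
0.195 0.1951 -0.1
0.194 0.1941 -0.7
0.193 0.1931 -0.4
0.192 0.1921 -0.1
0.191 0.1911 -0.0
0.19 0.1904 2.2
0.1885 0.1887 2.3
0.187 0.1871 2.7
0.1855 0.1857 3.3
0.184 0.1841 3.1
0.1825 0.1826 4.1
0.181 0.1812 4.8
0.1795 0.1796 4.6
0.1785 0.1786 5.3
0.1775 0.1776 5.0
0.1765 0.1766 5.7
0.1755 0.1756 5.9
0.1745 0.175 9.8
after 28.975 [0.47427395 0.16485482 0.24321468]
slopes deg [0.37 0.46] z head top-expected 0.0016 centre err along/lat [-0.0056 -0.0024]
```

The probe touched at about 0.1907 and met hard resistance at about 0.1753, with only the spring force (2.2 to 5.9 N) in between. That is about 15.4 mm of travel, so the hinge is driven home, and the punch followed back up. Next I'll carry the mallet back and compare the head position with the original views before lowering.

```bash
python3 - <<'E'
from station import arm, kinematics, status, get_image
from tilt import *; from mp import pose
th=np.radians(3.56+2.9); a=.3945; u=np.array([np.cos(a),np.sin(a)])
H=np.array([.4891,-.2336])+.06*u
p,r=pose([.4975,.2228],.30,1.2,th); arm.movel(p,r,velocity=.25)
p,r=pose(H,.30,a,th); arm.goto(p,r)
p,r=pose(H,.12,a,th); arm.movel(p,r,velocity=.25); arm.dwell(.2)
s=status.read_state(); print(s["time"],s["tool_pos"],H,s["contact_force"])
for n in("scene","side","wrist"):
    im=get_image(n); np.savez(f"pics/{n}5.npz",**im); P=cloud(im); Z=P[...,2]; rr=np.linalg.norm(P[...,:2]-H,axis=-1)
    m=(abs(Z-.180)<.01)&(rr<.036); q=P[m]
    if len(q)>10: 
        mid=(np.percentile(q,2,0)+np.percentile(q,98,0))/2; print(n,len(q),mid.round(4),np.ptp(q,0).round(3),np.median(q[:,2]))
    cv2.imwrite(f"pics/{n}5.png",im["color"])
x=[cv2.imread(f"pics/{n}5.png") for n in("scene","side","wrist")]
cv2.imwrite("pics/c5.png",np.hstack([cv2.resize(x[1][130:290,260:420],(300,300)),cv2.resize(x[2],(480,300))]))
E
```

```text
31.9417 [ 0.48763571 -0.23465252  0.12134742] [ 0.54449133 -0.2105392 ] [-0.11048942  0.3722061  -3.96528758]
scene 475 [ 0.5447 -0.2129  0.1786] [0.055 0.055 0.017] 0.1828814460867032
side 175 [ 0.5502 -0.2172  0.1781] [0.036 0.05  0.016] 0.18172058124388465
wrist 37010 [ 0.5454 -0.2101  0.182 ] [0.055 0.054 0.015] 0.1827256633334565
```

View pics/c5.png

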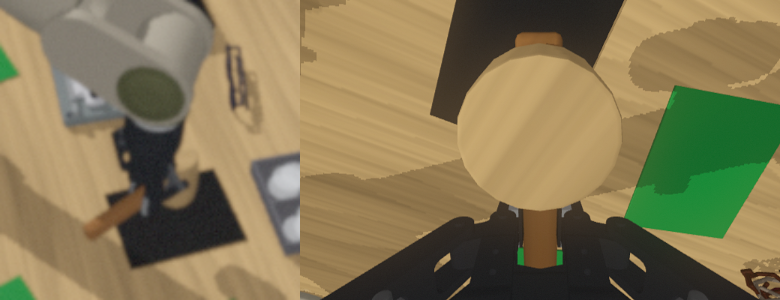

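The head is held level above the mat at (0.545, -0.211), matching its original place in the scene view (0.5445, -0.211). I'll lower it until it touches, then release.

```bash
python3 - <<'E'
from station import arm, kinematics, status, get_image
from tilt import *; from mp import pose
th=np.radians(3.56+2.9+.4); a=.3945; u=np.array([np.cos(a),np.sin(a)])
H=np.array([.4891,-.2336])+.06*u
def go(z,v): p,r=pose(H,z,a,th); arm.movel(p,r,velocity=v)
go(.036,.15); arm.dwell(.2); f0=status.read_state()["contact_force"][2]; z=.031
while z>.021:
    go(z,.03); arm.dwell(.05); s=status.read_state(); f=s["contact_force"][2]-f0; print(round(z,4),s["tool_pos"][2].round(4),f.round(2))
    if f>2.5: break
    z-=.0008
arm.set_gripper(.05); print(status.read_state()["contact_force"])
p=status.read_state()["tool_pos"]; arm.movel([p[0],p[1],.16],velocity=.12)
arm.goto([.40,-.33,.30],[np.pi,0,a])
arm.goto([.30,-.45,.35],[np.pi,0,a]); arm.dwell(.3)
print(status.read_state()["time"])
for n in("scene","side"):
    im=get_image(n); cv2.imwrite(f"pics/{n}6.png",im["color"]); P=cloud(im); Z=P[...,2]; rr=np.linalg.norm(P[...,:2]-H,axis=-1)
    q=P[(Z>.08)&(Z<.1)&(rr<.05)]
    if len(q): print(n,len(q),((np.percentile(q,2,0)+np.percentile(q,98,0))/2).round(4),np.median(q[:,2]))
    r2=np.linalg.norm(P[...,:2]-[.4975,.2228],axis=-1); q=P[(Z>.14)&(Z<.18)&(r2<.03)]; print("punch",len(q),np.median(q,0) if len(q) else 0)
    k=(im["color"].max(-1)<60)&(Z>.045)&(Z<.09)&(np.linalg.norm(P[...,:2]-[.496,.05],axis=-1)<.05); print("post",k.sum(),np.median(P[k],0) if k.any() else 0)
a,b=[cv2.imread(f"pics/{n}6.png") for n in("scene","side")]
cv2.imwrite("pics/c6.png",np.hstack([a[90:370,210:490],b[80:300,220:480][:, :]  if 0 else cv2.resize(b[70:290,240:460],(280,280))]))
E
```

```text
0.031 0.0311 0.05
0.0302 0.0303 -0.09
0.0294 0.0295 0.87
0.0286 0.0287 0.96
0.0278 0.0279 1.44
0.027 0.0271 0.63
0.0262 0.0267 6.37
[-0.22782863 -0.16785989  1.1057133 ]
38.6333
scene 379 [ 0.5437 -0.2119  0.0866] 0.08814684246011294
punch 154 [0.50012798 0.21783937 0.16762673]
post 33 [0.50048592 0.05836657 0.06696523]
side 291 [ 0.5402 -0.2129  0.0861] 0.08702694179607304
punch 116 [0.49399195 0.21764643 0.16523219]
post 12 [0.49492833 0.0555114  0.07086947]
```

View pics/c6.png

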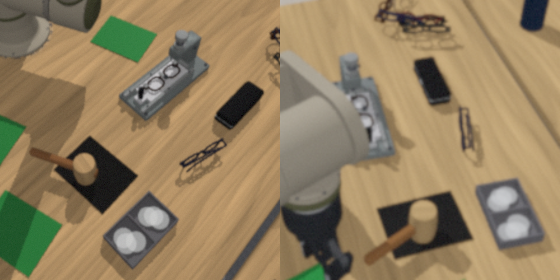

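The mallet stands upright on the black mat at crop (85,170), within about 2 mm of where it began. The punch is up, the carriage is in and the bystanders have not moved. Handing in.

```bash
python3 -c "
from station import arm
arm.close_job()"
```

```text
the job is handed in; nothing more can be done
```

I finished the job and handed it in at about 39 s of the 64 s allowed; no verdict was reported.

**What I did:** I pushed the carriage in against its stop, stopping when the push force reached 30 N. I then gripped the mallet at 120 N, struck the punch, and stood the mallet back on its face on the black mat.

**Checks that agreed:**
- **Hinge:** I pressed the punch gently with the mallet, peaking at 9.8 N. It travelled about 15.4 mm (±0.6) against the spring alone before it went hard, so the hinge is fully home. The camera did not show the hinge itself.
- **Punch:** it sprang back to 0.168 m in the scene view.
- **Carriage:** the post reads about (0.50, 0.058) against an expected home of (0.496, 0.060).
- **Mallet:** it stands within about 2 mm of its original place. The bystanders look unmoved in the last picture.

**What did not go to plan:**
- **Mallet turned in the grip:** it turned about 3° at each blow despite the firm grip. The first blow's reading left the hinge in doubt, so I levelled the head and struck a second time. I kept the head level for the return.
- **Side camera:** at the end it read the mallet's position about 3 mm off the scene camera, and the punch top 2–3 mm low. It showed the same kind of bias at the start.

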